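# Roll the cap strips of a deep-well plate home under the lamp head

### The arm

A 7-joint arm with a two-finger parallel gripper is mounted at the origin on the work surface. World frame = base frame: x ahead of the robot, y to its left, z up, the work surface at z = 0. Lengths are in m, angles in rad, forces in N, time in s.
With the tool pointing down it reaches from about 0.4 to 0.85 m from the base axis. Payload 10.4 kg.
Tool frame: the origin (TCP) lies where the fingers leave the gripper's body, on its centre line; the fingertips stand 70 mm ahead of it and the grasp point (between the pads) lies 51 mm ahead of it; z points along the fingers, y is the line along which they close (so a half turn about z gives the same grasp; the last joint's range is limited). The gripper opens to 87 mm and grips with 3 to 60 N. Pads are 19 mm wide; open, the fingers measure 117 mm over their backs; the gripper's body (75 mm by 190 mm) begins 51 mm behind the grasp point.
Start: joints at [1.177, 0.332, -0.065, 1.46, 0.022, 1.35, -0.088], TCP at [0.226, -0.583, 0.292] pointing down, gripper open.
Joint ranges: [-2.6, 2.6], [-0.5, 2.12], [-1.47, 1.34], [0.16, 2.42], [-1.27, 4.41], [0.06, 2.06], [-2.6, 2.6]. Speed limits (rad/s): [2.22, 2.22, 2.79, 2.79, 3.14, 3.14, 3.14].

### API

Orientations are given as [roll, pitch, yaw] about the fixed x, y, z axes, in that order (R = Rz(yaw) Ry(pitch) Rx(roll)).
In Python, from workcell import arm gives the robot as it stands.
- The arm moves only by the tool apply_moves, never from a script. Its argument "rows" is a list of rows, each a list of 3 entries, a list of its own where there are three numbers: the shift along the tool's x, y, z in m, then the turn, a rotation vector about the tool's x, y, z in degrees, then the opening, from 0 (shut) to 1 (fully open). A call has exactly 5 rows; each row shifts and turns the commanded pose from where the row before left it, along the tool's axes as they then stand; what a row does not reach is not made up. A row lasts 1/10 s, in which the tool goes at most 50 mm and 8.59 degrees, less where a joint would pass 70% of its speed; a pose out of reach is approached as far as the arm can. A call with a gripper value outside its range is refused whole. The fingers move at their own pace and stop on an object; "squeeze" is the grip in N (left out, the last holds). Time passes only in rows, so rows that do not move let the fingers close, or fill a call up. It gives the time, the measured TCP pose, the force, the opening and the grip force at its end, in the units of the state.
- arm.read_state(): the state, without advancing time (a new reading comes with each control period).
- arm.camera(name): name is "side" or "top" or "wrist"; returns a dict with "frame" (480x640x3 uint8, blue, green, red), "K" (3x3 intrinsics, pixels), "extrinsics" (4x4, takes a point from world to camera coordinates); the wrist camera has in their place "T_tool_cam" (4x4, takes a point from camera to tool coordinates, whose origin is the TCP and whose axes are the flange's). Camera axes: x right, y up, looking along -z (the intrinsics and any distortion apply to the point x, -y, -z); pixel columns grow to the right and rows downward; lengths in m; the calibration is good to about 2 mm. A picture is of the moment at which its call begins: read the wrist's pose just before it. There is no depth.
- arm.hand_in(): hands the job in; it is judged then, once.
The state is a dict: "time_s": time; "joint_positions": joint angles; "qd": joint speeds; "joint_torque": joint torques, N m; "tcp_pos": TCP position; "eef_rot": TCP orientation; "wrist_force": force on the tool from outside, world axes, zero at the start; "moment": the same for the moment, N m; "width": finger opening in m; "grip_force": force on a finger pad.
Only numpy, scipy, OpenCV 4.12 (cv2) and the standard library are available. Lean on these libraries where they do the work, as an engineer would, in place of code of your own. Each camera call takes 0.05 s, during which the arm holds its last target. There are 200 camera calls.

### The job

Take the hand roller from its stand and roll the eight proud cap strips of the blue deep-well plate fully home in one stroke: start at the open end, keep a slow, steady, gentle pressure (some 12 to 15 N, never 30 N) and do not lift the roller off until all the strips are home, including those under the lamp head. Touch the plate station with nothing but the roller, then put the roller back in its stand, handle up, let go, and leave everything else where it stands.

Things in the scene. Friction and masses are not known exactly. Their poses are not given: they have to be found in the camera images.
- station: White plate station fixed to the bench, base 200 x 170 x 30 mm high, with a blue deep-well plate (132 x 90 mm) on it, long side along the station's x. Origin: on the bench under the plate's centre. x runs from the open end (-x, towards the robot) to the lamp end, where a pillar (front at x = +127 mm) carries the lamp head; z up.
- lamp_front (a point): Middle of the lower front edge of the grey lamp head (75 deep, 84 wide, 72 mm high), 190 mm above the bench and 27.5 mm along the station's x from the plate's centre. The head hangs over the last two strips: an upright gripper cannot follow there; the roller's handle must lean back towards the station's -x by some 28 to 50 degrees.
- strips_mid (a point): Middle of the eight cap strips, 85 mm above the bench: nominal height of the strips' tops when fully home. The plate's stiff height-adjustable carrier may really stand up to 8 mm higher or lower, and out of level along the station's x by up to 3 degrees (3 mm up or down at the end strips), so the strips' true height is not given by any listed pose: it must be felt.
- roller: Hand roller, about 0.3 kg. Black rubber drum 48 mm across, 86 mm long along y, turns freely. Origin: middle of the drum's axle; z points up the handle. Aluminium guard plate 68 (x) x 118 (y) mm, 30 to 38 mm above the axle. Orange handle 26 (x) x 24 (y) mm, from 38 to 118 mm above the axle: grip across y, about 75 mm above the axle. Looks the same after a half turn.
- stand: Grey open stand for the roller, fixed on the bench: trough 74 x 124 mm outside, 58 x 108 mm inside, walls 65 mm high, on a dark foot 110 x 160 mm. The drum hangs inside and the guard plate rests on the rim, handle upright: the axle is then 35 mm above the bench and its y axis lies along the stand's y axis. Origin: on the bench under the centre.
- cap1 (a joint): How far cap strip 1 has been pressed in, m: 0 = standing 4 mm proud, 0.004 = fully home. White bar 13.6 (x) x 78 (y) mm, centred -52.5 mm along the station's x axis from strips_mid; the strip at the open end. Stays where it is pushed; takes roughly 3 to 5 N.
- cap2 (a joint): How far cap strip 2 has been pressed in, m: 0 = standing 4 mm proud, 0.004 = fully home. White bar 13.6 (x) x 78 (y) mm, centred -37.5 mm along the station's x axis from strips_mid. Stays where it is pushed; takes roughly 3 to 5 N.
- cap3 (a joint): How far cap strip 3 has been pressed in, m: 0 = standing 4 mm proud, 0.004 = fully home. White bar 13.6 (x) x 78 (y) mm, centred -22.5 mm along the station's x axis from strips_mid. Stays where it is pushed; takes roughly 3 to 5 N.
- cap4 (a joint): How far cap strip 4 has been pressed in, m: 0 = standing 4 mm proud, 0.004 = fully home. White bar 13.6 (x) x 78 (y) mm, centred -7.5 mm along the station's x axis from strips_mid. Stays where it is pushed; takes roughly 3 to 5 N.
- cap5 (a joint): How far cap strip 5 has been pressed in, m: 0 = standing 4 mm proud, 0.004 = fully home. White bar 13.6 (x) x 78 (y) mm, centred +7.5 mm along the station's x axis from strips_mid. Stays where it is pushed; takes roughly 3 to 5 N.
- cap6 (a joint): How far cap strip 6 has been pressed in, m: 0 = standing 4 mm proud, 0.004 = fully home. White bar 13.6 (x) x 78 (y) mm, centred +22.5 mm along the station's x axis from strips_mid. Stays where it is pushed; takes roughly 3 to 5 N.
- cap7 (a joint): How far cap strip 7 has been pressed in, m: 0 = standing 4 mm proud, 0.004 = fully home. White bar 13.6 (x) x 78 (y) mm, centred +37.5 mm along the station's x axis from strips_mid; under the lamp head. Stays where it is pushed; takes roughly 3 to 5 N.
- cap8 (a joint): How far cap strip 8 has been pressed in, m: 0 = standing 4 mm proud, 0.004 = fully home. White bar 13.6 (x) x 78 (y) mm, centred +52.5 mm along the station's x axis from strips_mid; under the lamp head. Stays where it is pushed; takes roughly 3 to 5 N.
- beaker: Clear plastic beaker, 100 mm wide, 130 mm high; bystander. Origin at the centre of its underside.
- tip_box: Blue pipette-tip box with clear lid, 122 x 87 x 85 mm; bystander. Origin at the centre of its underside.
- bottle: Glass bottle with blue cap, 60 mm wide, 110 mm high; bystander. Origin at the centre of its underside.
- jar: Jar with blue cap, 52 mm wide, 75 mm high; bystander. Origin at the centre of its underside.
- well_plate: Clear six-well plate with red wells, 85 x 127 x 18 mm; bystander. Origin at the centre of its underside.
Things that resemble listed ones, but are neither listed nor needed, are in the scene too. Leave any green look-alike of the roller alone. Leave any purple look-alike of the stand alone.

How it is judged:
By the outcome, as a careful person would: the job done as asked, in the order asked, and still so for the second after the job is handed in, with the robot touching nothing.
It also fails if it takes over 72 s, if anything falls off the work surface, if the arm or the gripper's body presses on something with over 40 N, if the wrist force passes 120 N, or if a joint passes its speed limit or range.

## Working session

There is one attempt and no reset: what is moved stays moved. The work goes in short steps, Python scripts to look and compute and a tool call to move; the robot and the scene stay as the last step left them, time stands still between calls to the robot, and variables do not carry over. Pictures are saved under pics/ and viewed, at most 10 in all, crops included, and the job is handed in when it is done.

Besides the shell and the picture viewer there is one more tool, called after "Call:" as name([rows], argument=value, ...), one row to a line, values as JSON. apply_moves: Moves the arm, as the interface text tells. Its arguments: {"type":"object","properties":{"rows":{"type":"array","items":{"type":"array"}},"squeeze":{"type":"number"}},"required":["rows"]}

```bash
ls; mkdir -p pics
python3 - <<'E'
from workcell import arm
import cv2,numpy as np
s=arm.read_state();print({k:np.round(v,3).tolist() for k,v in s.items()})
for n in("top","side"):
    c=arm.camera(n);cv2.imwrite(f"pics/{n}0.png",c["frame"]);np.savez(f"pics/{n}.npz",K=c["K"],E=c["extrinsics"]);print({k:(np.round(v,3).tolist()) for k,v in c.items() if k!="frame"})
E
```

```text
pics
{'time_s': 0.0, 'joint_positions': [1.177, 0.333, -0.065, 1.461, 0.022, 1.35, -0.089], 'qd': [0.001, 0.001, 0.001, 0.001, -0.002, 0.0, -0.001], 'joint_torque': [-0.001, -62.324, 0.023, -38.991, -0.062, 0.039, 0.0], 'tcp_pos': [0.226, -0.582, 0.291], 'eef_rot': [-3.14, 0.0, 0.371], 'wrist_force': [-0.134, -0.162, -0.479], 'moment': [0.036, -0.029, -0.026], 'grip_force': 0.0, 'width': 0.087}
{'K': [[585.919, 0.0, 314.801], [0.0, 585.919, 229.321], [0.0, 0.0, 1.0]], 'extrinsics': [[0.062, -0.998, -0.004, -0.013], [0.977, 0.06, 0.203, -0.497], [-0.203, -0.016, 0.979, -1.517], [0.0, 0.0, 0.0, 1.0]]}
{'K': [[572.042, 0.0, 318.34], [0.0, 572.042, 242.539], [0.0, 0.0, 1.0]], 'extrinsics': [[-0.999, -0.053, 0.006, 0.484], [0.037, -0.603, 0.797, -0.119], [-0.038, 0.796, 0.604, -1.43], [0.0, 0.0, 0.0, 1.0]]}
```

View pics/top0.png

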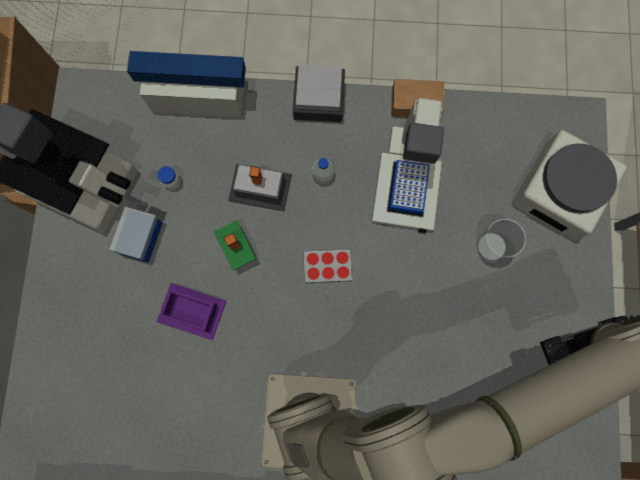

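View pics/side0.png

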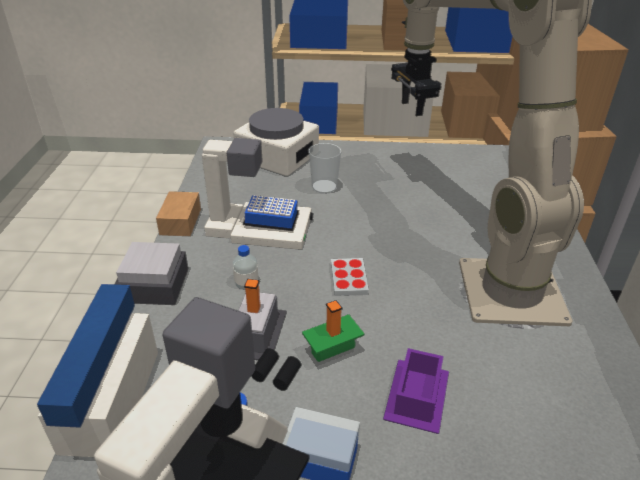

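Top view: orange roller in its grey stand at about (258,183), green look-alike at (235,245), purple stand at (192,310), station at (407,190) with lamp head (424,140). Side view: roller handle at (253,295), station at (272,215).

```bash
cat > h.py <<'E'
import numpy as np,cv2
def cam(n):
    d=np.load(f"pics/{n}.npz");return d["K"],d["E"]
def ray(K,E,uv):
    x=np.array([(uv[0]-K[0,2])/K[0,0],-(uv[1]-K[1,2])/K[1,1],-1.]);R=E[:3,:3]
    return -R.T@E[:3,3],R.T@x/np.linalg.norm(x)
def onplane(K,E,uv,z):
    o,d=ray(K,E,uv);return o+d*(z-o[2])/d[2]
def tri(rs):
    A=sum(np.eye(3)-np.outer(d,d) for o,d in rs);b=sum((np.eye(3)-np.outer(d,d))@o for o,d in rs)
    return np.linalg.solve(A,b)
def blobs(m,amin=30):
    n,l,s,c=cv2.connectedComponentsWithStats(m.astype(np.uint8));return [(s[i],c[i],l==i) for i in range(1,n) if s[i][4]>=amin]
def rect(m):
    c,_=cv2.findContours(m.astype(np.uint8),cv2.RETR_EXTERNAL,cv2.CHAIN_APPROX_NONE);return cv2.minAreaRect(max(c,key=cv2.contourArea))
E
python3 - <<'E'
from h import *
I={n:cv2.imread(f"pics/{n}0.png") for n in("top","side")}
def win(m,x0,x1,y0,y1):
    k=np.zeros(m.shape,bool);k[y0:y1,x0:x1]=1;return m&k
H={n:cv2.cvtColor(I[n],cv2.COLOR_BGR2HSV) for n in I}
for n,w in(("top",(225,295,160,212)),("side",(235,270,270,320))):
    h=H[n];o=win((h[...,0]<14)&(h[...,1]>150)&(h[...,2]>60),*w)
    for s,c,m in blobs(o,10):print(n,"orange",s,c,rect(m),sorted(set(h[...,2][m]//20*20)))
h=H["top"];K,E=cam("top")
g=win((h[...,1]<30)&(h[...,2]>140),225,295,160,212)|win((h[...,0]<14)&(h[...,1]>150),225,295,160,212)
for s,c,m in blobs(g,100):
    p=[onplane(K,E,q,.073)[:2].round(4).tolist() for q in cv2.boxPoints(rect(m))];print("guard",s,p)
b=win((h[...,0]>100)&(h[...,0]<130)&(h[...,1]>120),380,440,150,225)
b=cv2.morphologyEx(b.astype(np.uint8),cv2.MORPH_CLOSE,np.ones((7,7)))
for s,c,m in blobs(b,100):
    print("blue",s,[onplane(K,E,q,.08)[:2].round(4).tolist() for q in cv2.boxPoints(rect(m))])
w=win((h[...,1]<30)&(h[...,2]>170),360,450,110,240)
for s,c,m in blobs(w,200):print("white",s,c)
a=np.hstack([cv2.resize(I["top"][150:220,220:300],None,fx=5,fy=5,interpolation=2),cv2.resize(I["top"][90:250,365:445],None,fx=5,fy=5,interpolation=2)[:350*2][:350]] )
t=np.full((600,800,3),0,np.uint8)
t[:350,:400]=cv2.resize(I["top"][150:220,220:300],(400,350));t[:600,420:795]=cv2.resize(I["top"][120:240,370:445],(375,600))
s=cv2.resize(I["side"][265:360,220:300],(200,238));t[355:593,:200]=s;t[355:555,205:415]=cv2.resize(I["side"][190:250,225:320],(210,200))
cv2.imwrite("pics/crop0.png",t)
E
```

```text
top orange [250 167  12  17 143] [255.62237762 174.70629371] ((255.5, 175.0), (16.0, 11.0), 90.0) [np.uint8(60), np.uint8(80), np.uint8(100), np.uint8(120), np.uint8(140), np.uint8(160)]
side orange [245 279  15  33 371] [252.15363881 295.1671159 ] ((252.00315856933594, 295.0397644042969), (32.61579895019531, 12.36051082611084), 85.42607879638672) [np.uint8(60), np.uint8(80), np.uint8(100), np.uint8(120), np.uint8(140), np.uint8(160), np.uint8(180), np.uint8(200), np.uint8(220)]
guard [235 166  46  29 678] [[0.5939, 0.2388], [0.6572, 0.2331], [0.6422, 0.1196], [0.5791, 0.1262]]
guard [250 167  12  17 153] [[0.653, 0.2023], [0.6548, 0.1727], [0.6101, 0.1691], [0.6083, 0.1985]]
blue [ 389  160   40   55 1750] [[0.5547, -0.1732], [0.6953, -0.1862], [0.688, -0.2787], [0.5478, -0.2641]]
white [417 110  22  15 204] [427.96568627 116.15686275]
white [ 374  154   63   75 1322] [400.03706505 200.06354009]
```

View pics/crop0.png

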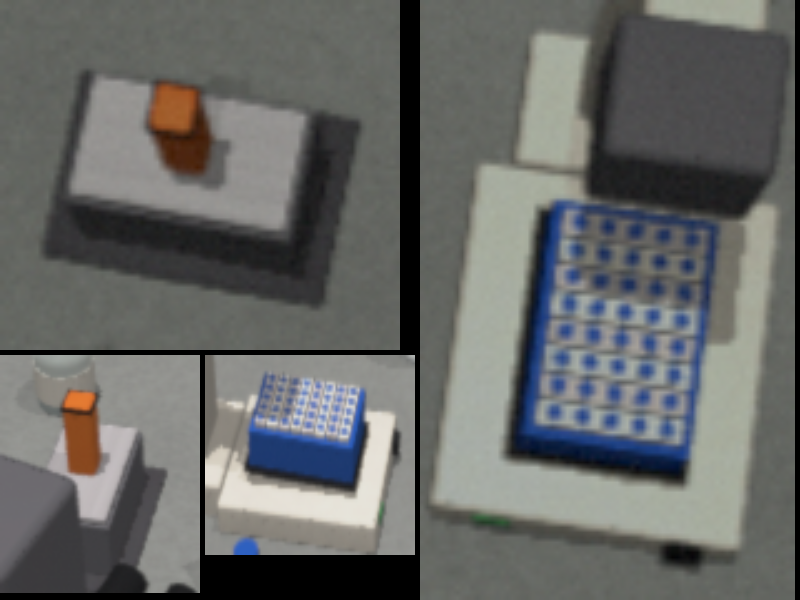

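Crop: roller guard sits on the grey stand, with the handle top at (255.4,172) in top and (252,280.5) in side. Station base corners are at about (372,222), (433,230), (382,153) and (441,161). The eight strips run along station x.

Run:
```python
from h import *
T=cam("top");S=cam("side")
print("handle top",tri([ray(*T,(255.4,171.8)),ray(*S,(252,280.6))]))
for q in((372,222),(433.4,229.6),(381.6,153),(441,161)):print("base",onplane(*T,q,.03)[:2].round(4))
q=lambda x,y:(370+(x-420)/5,120+y/5)
for a in((540,400),(687,422),(537,428),(684,444),(565,208),(713,230)):print("strip",onplane(*T,q(*a),.089)[:2].round(4))
# side vs top of plate corner near: strip corners in side crop scale 95/210
```

```text
handle top [0.61747642 0.17652083 0.15161092]
base [ 0.5309 -0.1361]
base [ 0.5199 -0.303 ]
base [ 0.7293 -0.1545]
base [ 0.7159 -0.3201]
strip [ 0.5804 -0.1866]
strip [ 0.5731 -0.2642]
strip [ 0.5651 -0.1856]
strip [ 0.5611 -0.2629]
strip [ 0.6871 -0.1963]
strip [ 0.6796 -0.2755]
```

Call:
apply_moves([
  [[0, 0, 0], [0, 0, 7.1], 1],
  [[0, 0, 0], [0, 0, 7.1], 1],
  [[0, 0, 0], [0, 0, 7.1], 1],
  [[0, 0, 0], [0, 0, 7.1], 1],
  [[0, 0, 0], [0, 0, 0], 1],
], squeeze=60)

```text
time_s: 0.6
tcp_pos: [0.2265, -0.5824, 0.2918]
eef_rot: [-3.141, 0.0, -0.127]
wrist_force: [-0.3, 0.7, 0.3]
width: 0.087
grip_force: 0.0
```

Run:
```python
from workcell import arm
c=arm.camera("wrist");print(c["T_tool_cam"].round(3),c["K"].round(1));print({k:v for k,v in arm.read_state().items() if k in("tcp_pos","eef_rot","joint_positions")})
```

```text
[[ 0.002  0.962  0.272  0.074]
 [ 1.    -0.001 -0.002  0.   ]
 [-0.001  0.272 -0.962 -0.092]
 [ 0.     0.     0.     1.   ]] [[393.6   0.  322.7]
 [  0.  393.6 236.7]
 [  0.    0.    1. ]]
{'joint_positions': array([ 1.12555340e+00,  3.30338682e-01,  1.47203658e-03,  1.46369272e+00,
       -4.06904417e-04,  1.34818633e+00, -5.65944200e-01]), 'tcp_pos': array([ 0.22650905, -0.5823749 ,  0.29189422]), 'eef_rot': array([-3.14110859e+00,  4.03072536e-04, -1.22183727e-01])}
```

Call:
apply_moves([
  [[0.0117, -0.0321, -0.0004], [0, 0, 0], 1],
  [[0.0117, -0.0321, -0.0004], [0, 0, 0], 1],
  [[0.0117, -0.0321, -0.0004], [0, 0, 0], 1],
  [[0.0117, -0.0321, -0.0004], [0, 0, 0], 1],
  [[0.0117, -0.0321, -0.0004], [0, 0, 0], 1],
])

```text
time_s: 1.15
tcp_pos: [0.305, -0.4292, 0.2942]
eef_rot: [3.141, 0.0, -0.121]
wrist_force: [0.6, 0.2, -0.6]
width: 0.0872
grip_force: 0.0
```

Call:
apply_moves([
  [[0.0117, -0.0321, -0.0004], [0, 0, 0], 1],
  [[0.0117, -0.0321, -0.0004], [0, 0, 0], 1],
  [[0.0117, -0.0321, -0.0004], [0, 0, 0], 1],
  [[0.0117, -0.0321, -0.0004], [0, 0, 0], 1],
  [[0.0117, -0.0321, -0.0004], [0, 0, 0], 1],
])

```text
time_s: 1.65
tcp_pos: [0.3829, -0.2773, 0.2963]
eef_rot: [3.141, -0.0, -0.121]
wrist_force: [0.6, -0.3, 0.5]
width: 0.087
grip_force: 0.0
```

Call:
apply_moves([
  [[0.0117, -0.0321, -0.0004], [0, 0, 0], 1],
  [[0.0117, -0.0321, -0.0004], [0, 0, 0], 1],
  [[0.0117, -0.0321, -0.0004], [0, 0, 0], 1],
  [[0.0117, -0.0321, -0.0004], [0, 0, 0], 1],
  [[0.0117, -0.0321, -0.0004], [0, 0, 0], 1],
])

```text
time_s: 2.15
tcp_pos: [0.461, -0.1253, 0.2984]
eef_rot: [3.141, -0.0, -0.121]
wrist_force: [0.8, -0.2, 0.0]
width: 0.0867
grip_force: 0.0
```

Call:
apply_moves([
  [[0.0117, -0.0321, -0.0004], [0, 0, 0], 1],
  [[0.0117, -0.0321, -0.0004], [0, 0, 0], 1],
  [[0.0117, -0.0321, -0.0004], [0, 0, 0], 1],
  [[0.0117, -0.0321, -0.0004], [0, 0, 0], 1],
  [[0.0117, -0.0321, -0.0004], [0, 0, 0], 1],
])

```text
time_s: 2.65
tcp_pos: [0.539, 0.0265, 0.3003]
eef_rot: [3.141, -0.0, -0.121]
wrist_force: [-0.0, -0.7, 0.7]
width: 0.087
grip_force: 0.0
```

Call:
apply_moves([
  [[0.0117, -0.0321, -0.0004], [0, 0, 0], 1],
  [[0.0117, -0.0321, -0.0004], [0, 0, 0], 1],
  [[0.0117, -0.0321, -0.0004], [0, 0, 0], 1],
  [[0.0117, -0.0321, -0.0004], [0, 0, 0], 1],
  [[0.0117, -0.0321, -0.0004], [0, 0, 0], 1],
])

```text
time_s: 3.15
tcp_pos: [0.6172, 0.1783, 0.3021]
eef_rot: [3.141, 0.0, -0.121]
wrist_force: [0.5, 0.3, 0.5]
width: 0.087
grip_force: 0.0
```

```bash
cat >> h.py <<'E'
from scipy.spatial.transform import Rotation as Ro
def wrist(arm,name):
    s=arm.read_state();c=arm.camera("wrist");T=np.eye(4);T[:3,:3]=Ro.from_euler("xyz",s["eef_rot"]).as_matrix();T[:3,3]=s["tcp_pos"]
    E=np.linalg.inv(T@c["T_tool_cam"]);cv2.imwrite(f"pics/{name}0.png",c["frame"]);np.savez(f"pics/{name}.npz",K=c["K"],E=E);return s,c["frame"]
E
python3 - <<'E'
from h import *
from workcell import arm
s,f=wrist(arm,"w1");print({k:np.round(s[k],3) for k in("time_s","tcp_pos","eef_rot","joint_positions","wrist_force")})
E
```

```text
{'time_s': np.float64(3.15), 'tcp_pos': array([0.617, 0.178, 0.302]), 'eef_rot': array([ 3.141,  0.   , -0.121]), 'joint_positions': array([ 0.104,  0.436, -0.629,  1.369,  0.254,  1.418, -2.211]), 'wrist_force': array([0.454, 0.273, 0.519])}
```

View pics/w10.png

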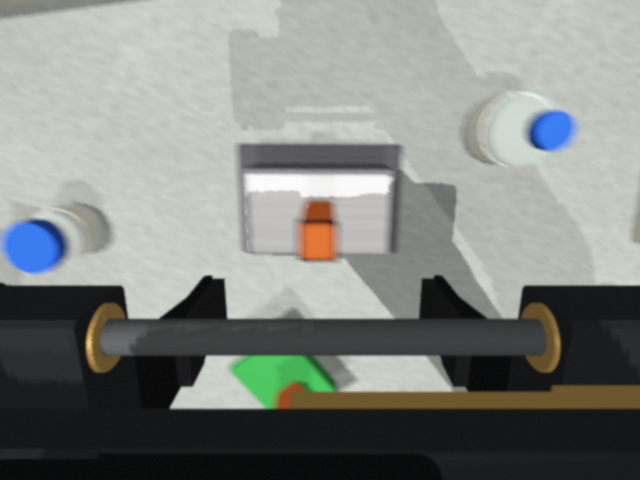

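Wrist view: handle top quad centred at (318,240), guard corners about (246,170), (395,168), (250,254) and (391,254).

Run:
```python
from h import *
W=cam("w1");T=cam("top");S=cam("side");f=cv2.imread("pics/w10.png");h=cv2.cvtColor(f,cv2.COLOR_BGR2HSV)
o=(h[...,0]<14)&(h[...,1]>150)&(h[...,2]>60);o[:190]=0;o[275:]=0
m=max(blobs(o,50),key=lambda b:b[0][4]);print(m[0]);v=h[...,2];
for y in range(200,264,6):print(y,[np.where(m[2][y])[0][[0,-1]].tolist() if m[2][y].any() else 0],v[y,318])
for z in(.15,.153):print(onplane(*W,(318,240.5),z).round(4))
print(tri([ray(*W,(318,240.5)),ray(*T,(255.4,171.8)),ray(*S,(252,280.6))]).round(4))
for q in((246,170),(395,168),(250,254),(391,254)):print("guard",onplane(*W,q,.073)[:2].round(4))
for q in((238,145),(400,145)):print("foot",onplane(*W,q,.008)[:2].round(4))
```

```text
[ 303  203   30   57 1491]
200 [0] 155
206 [[310, 328]] 147
212 [[308, 329]] 147
218 [[307, 330]] 131
224 [[304, 330]] 172
230 [[303, 331]] 225
236 [[303, 331]] 226
242 [[303, 331]] 226
248 [[303, 331]] 226
254 [[303, 332]] 226
260 [0] 154
[0.6197 0.1804 0.15  ]
[0.6205 0.1803 0.153 ]
[0.6183 0.1781 0.1514]
guard [0.6634 0.2346]
guard [0.6506 0.1146]
guard [0.5924 0.2434]
guard [0.5779 0.1232]
foot [0.6823 0.2513]
foot [0.6637 0.0973]
```

Call:
apply_moves([
  [[0.002, -0.001, 0.025], [0, 0, 0], 1],
  [[0, 0, 0.035], [0, 0, 0], 1],
  [[0, 0, 0.035], [0, 0, 0], 1],
  [[0, 0, 0.033], [0, 0, 0], 1],
  [[0, 0, 0.02], [0, 0, 0], 1],
])

```text
time_s: 3.7
tcp_pos: [0.6177, 0.1773, 0.1512]
eef_rot: [3.14, 0.003, -0.121]
wrist_force: [0.2, 0.2, 0.1]
width: 0.0867
grip_force: 0.0
```

Call:
apply_moves([
  [[0, 0, 0], [0, 0, 0], 0],
  [[0, 0, 0], [0, 0, 0], 0],
  [[0, 0, 0], [0, 0, 0], 0],
  [[0, 0, 0], [0, 0, 0], 0],
  [[0, 0, 0], [0, 0, 0], 0],
], squeeze=60)

```text
time_s: 4.2
tcp_pos: [0.6192, 0.1781, 0.1553]
eef_rot: [-3.141, -0.002, -0.125]
wrist_force: [-0.4, -0.1, -0.2]
width: 0.0547
grip_force: 0.0
```

Call:
apply_moves([
  [[0, 0, 0], [0, 0, 0], 0],
  [[0, 0, 0], [0, 0, 0], 0],
  [[0, 0, 0], [0, 0, 0], 0],
  [[0, 0, 0], [0, 0, 0], 0],
  [[0, 0, 0], [0, 0, 0], 0],
])

```text
time_s: 4.7
tcp_pos: [0.6188, 0.1781, 0.1543]
eef_rot: [3.142, 0.0, -0.125]
wrist_force: [0.1, -0.2, 0.5]
width: 0.0237
grip_force: 60.0
```

Call:
apply_moves([
  [[0, 0, -0.02], [0, 0, 0], 0],
  [[0, 0, -0.04], [0, 0, 0], 0],
  [[0, 0, -0.045], [0, 0, 0], 0],
  [[0, 0, -0.045], [0, 0, 0], 0],
  [[0, 0, -0.05], [0, 0, 0], 0],
])

```text
time_s: 5.2
tcp_pos: [0.6181, 0.1776, 0.3548]
eef_rot: [3.141, 0.002, -0.125]
wrist_force: [1.4, 0.2, -4.3]
width: 0.0237
grip_force: 60.0
```

Call:
apply_moves([
  [[0, 0, 0], [0, 0, -2.3], 0],
  [[-0.009, 0.045, 0], [0, 0, 0], 0],
  [[-0.009, 0.045, 0], [0, 0, 0], 0],
  [[-0.009, 0.045, 0], [0, 0, 0], 0],
  [[-0.009, 0.045, 0], [0, 0, 0], 0],
])

```text
time_s: 5.7
tcp_pos: [0.5666, 0.0, 0.3535]
eef_rot: [3.141, 0.001, -0.085]
wrist_force: [1.0, -0.1, -4.3]
width: 0.0237
grip_force: 60.0
```

Call:
apply_moves([
  [[-0.009, 0.045, 0], [0, 0, 0], 0],
  [[-0.009, 0.045, 0], [0, 0, 0], 0],
  [[-0.009, 0.045, 0], [0, 0, 0], 0],
  [[-0.009, 0.045, 0], [0, 0, 0], 0],
  [[-0.009, 0.045, 0], [0, 0, 0], 0],
])

```text
time_s: 6.2
tcp_pos: [0.5027, -0.2202, 0.3538]
eef_rot: [3.142, 0.001, -0.085]
wrist_force: [0.8, 0.0, -3.4]
width: 0.0237
grip_force: 60.0
```

Call:
apply_moves([
  [[0, 0, 0], [0, 0, 0], 0],
  [[0, 0, 0], [0, 0, 0], 0],
  [[0, 0, 0], [0, 0, 0], 0],
  [[0, 0, 0], [0, 0, 0], 0],
  [[0, 0, 0], [0, 0, 0], 0],
])

```text
time_s: 6.7
tcp_pos: [0.5042, -0.2176, 0.3542]
eef_rot: [-3.142, 0.0, -0.083]
wrist_force: [0.5, -0.5, -3.9]
width: 0.0236
grip_force: 60.0
```

Run:
```python
from h import *
from workcell import arm
s,f=wrist(arm,"w2");print({k:np.round(s[k],4) for k in("time_s","tcp_pos","eef_rot","joint_positions","wrist_force","moment")})
```

```text
{'time_s': np.float64(6.7), 'tcp_pos': array([ 0.5042, -0.2176,  0.3542]), 'eef_rot': array([-3.1415,  0.    , -0.0828]), 'joint_positions': array([ 0.7136,  0.1673, -0.4404,  1.5474,  0.0716,  1.443 , -1.3842]), 'wrist_force': array([ 0.5346, -0.4752, -3.8886]), 'moment': array([-0.0171,  0.0465, -0.0443])}
```

View pics/w20.png

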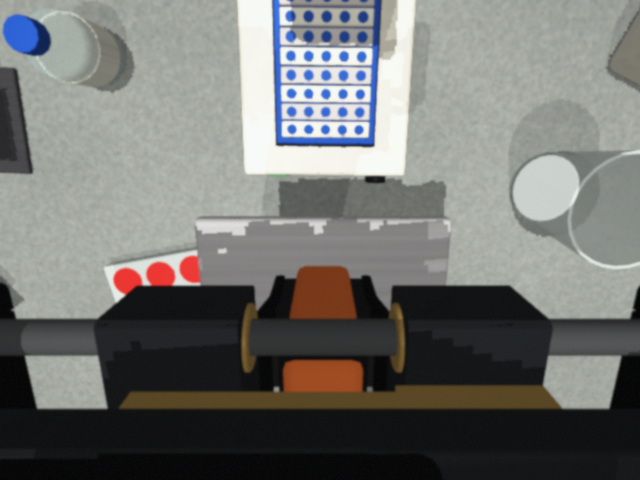

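Wrist view: base front corners at (245,174) and (405,174), plate's front edge (277,145)–(375,145), strip 1 at row 130 spanning 281–372, strip rows aligned with the image.

Run:
```python
from h import *
W=cam("w2");f=cv2.imread("pics/w20.png");h=cv2.cvtColor(f,cv2.COLOR_BGR2HSV)
b=(h[...,0]>100)&(h[...,0]<130)&(h[...,1]>150);b[:,:260]=0;b[:,395:]=0;b[160:]=0
for y in(20,60,100,135):
    i=np.where(b[y])[0];print(y,i[0],i[-1],onplane(*W,(i[0],y),.085)[:2].round(4),onplane(*W,(i[-1]+1,y),.085)[:2].round(4))
for x in(285,320,365):
    i=np.where(b[120:155,x])[0];print(x,i[-1]+120)
w=(h[...,1]<40)&(h[...,2]>190)
for y in(40,90,150):
    i=np.where(w[y,225:430])[0]+225;print(y,[onplane(*W,(q,y),.03)[:2].round(4).tolist() for q in(i[0],i[-1]+1)])
for q in((245,174.5),(405,175)):print("base",onplane(*W,q,.03)[:2].round(4))
for q in((281,139),(371,139),(281,121),(371,121),(283,27.5),(373,27.5)):print("strip",onplane(*W,q,.089)[:2].round(4))
```

```text
20 274 378 [ 0.6645 -0.1909] [ 0.6575 -0.2774]
60 275 376 [ 0.6341 -0.1883] [ 0.6272 -0.2744]
100 276 375 [ 0.6022 -0.1855] [ 0.5952 -0.2722]
135 277 373 [ 0.5728 -0.1831] [ 0.5658 -0.2691]
285 143
320 144
365 144
40 [[0.6632, -0.1504], [0.6497, -0.3175]]
90 [[0.6181, -0.1461], [0.6045, -0.3137]]
150 [[0.56, -0.1401], [0.5462, -0.3093]]
base [ 0.5348 -0.1388]
base [ 0.5206 -0.3067]
strip [ 0.5692 -0.1866]
strip [ 0.5628 -0.2658]
strip [ 0.5844 -0.1883]
strip [ 0.578  -0.2665]
strip [ 0.6574 -0.198 ]
strip [ 0.6515 -0.2717]
```

Call:
apply_moves([
  [[-0.002, 0.003, 0], [0, 7.2, 0], 0],
  [[0, 0, 0], [0, 7.2, 0], 0],
  [[0, 0, 0], [0, 7.2, 0], 0],
  [[0, 0, 0], [0, 7.2, 0], 0],
  [[0, 0, 0], [0, 7.2, 0], 0],
])

```text
time_s: 7.25
tcp_pos: [0.5013, -0.2213, 0.3547]
eef_rot: [3.14, -0.633, -0.084]
wrist_force: [0.3, 1.5, -4.2]
width: 0.0237
grip_force: 60.0
```

Call:
apply_moves([
  [[-0.0147, 0, 0.0202], [0, 0, 0], 0],
  [[-0.0147, 0, 0.0202], [0, 0, 0], 0],
  [[-0.0147, 0, 0.0202], [0, 0, 0], 0],
  [[-0.0147, 0, 0.0202], [0, 0, 0], 0],
  [[-0.0118, 0, 0.0162], [0, 0, 0], 0],
])

```text
time_s: 7.75
tcp_pos: [0.5009, -0.2206, 0.2326]
eef_rot: [-3.141, -0.627, -0.084]
wrist_force: [0.4, 0.3, -4.0]
width: 0.0235
grip_force: 60.0
```

Call:
apply_moves([
  [[0, 0, 0], [0, 0, 0], 0],
  [[0, 0, 0], [0, 0, 0], 0],
  [[0, 0, 0], [0, 0, 0], 0],
  [[0, 0, 0], [0, 0, 0], 0],
  [[0, 0, 0], [0, 0, 0], 0],
])

```text
time_s: 8.25
tcp_pos: [0.5018, -0.2216, 0.2353]
eef_rot: [3.141, -0.63, -0.084]
wrist_force: [-0.1, -0.0, -4.3]
width: 0.0238
grip_force: 60.0
```

```bash
cat >> h.py <<'E'
def axle(s):
    R=Ro.from_euler("xyz",s["eef_rot"]).as_matrix();a=np.array(s["tcp_pos"])+.1193*R[:,2];d=a-[.6253,-.231,0];c,n=np.cos(-.087),np.sin(-.087)
    return np.round([c*d[0]+n*d[1],-n*d[0]+c*d[1],a[2]],4)
E
python3 - <<'E'
from h import *
from workcell import arm
for i in range(2):
  s=arm.read_state();print(axle(s),{k:np.round(s[k],4) for k in("time_s","tcp_pos","eef_rot","joint_positions","wrist_force","moment")})
s,f=wrist(arm,"w3");c=arm.camera("side");cv2.imwrite("pics/side1.png",cv2.resize(c["frame"][140:260,200:360],(800,600)))
E
```

```text
[-0.0536 -0.0013  0.1388] {'time_s': np.float64(8.25), 'tcp_pos': array([ 0.5018, -0.2216,  0.2353]), 'eef_rot': array([ 3.1406, -0.6296, -0.0841]), 'joint_positions': array([ 0.8054, -0.0591, -0.3549,  2.1452, -0.4902,  0.5028, -0.844 ]), 'wrist_force': array([-0.077 , -0.0106, -4.2565]), 'moment': array([ 0.1474,  1.2257, -0.02  ])}
[-0.0536 -0.0013  0.1388] {'time_s': np.float64(8.25), 'tcp_pos': array([ 0.5018, -0.2216,  0.2353]), 'eef_rot': array([ 3.1406, -0.6296, -0.0841]), 'joint_positions': array([ 0.8054, -0.0591, -0.3549,  2.1452, -0.4902,  0.5028, -0.844 ]), 'wrist_force': array([-0.077 , -0.0106, -4.2565]), 'moment': array([ 0.1474,  1.2257, -0.02  ])}
```

View pics/side1.png

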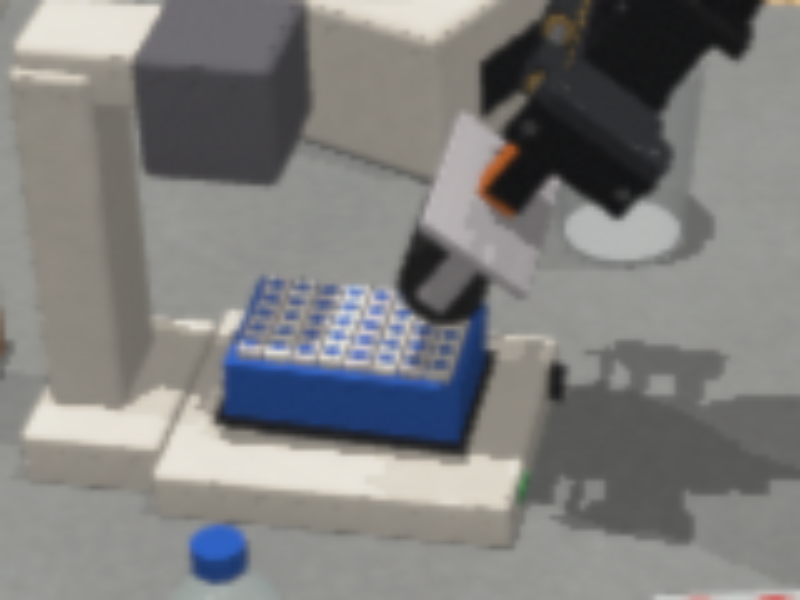

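The side view shows the drum leaning back about 36° over strip 1, with the lamp clear. Now feeling downward.

Call:
apply_moves([
  [[-0.0015, -0.001, 0.002], [0, 0, 0], 0],
  [[-0.0015, 0, 0.002], [0, 0, 0], 0],
  [[-0.0012, 0, 0.0016], [0, 0, 0], 0],
  [[-0.0012, 0, 0.0016], [0, 0, 0], 0],
  [[-0.0006, 0, 0.0008], [0, 0, 0], 0],
])

```text
time_s: 8.85
tcp_pos: [0.5013, -0.2204, 0.2239]
eef_rot: [-3.141, -0.628, -0.085]
wrist_force: [-0.5, 0.7, -2.7]
width: 0.0231
grip_force: 60.0
```

Call:
apply_moves([
  [[-0.0006, 0, 0.0008], [0, 0, 0], 0],
  [[-0.0006, 0, 0.0008], [0, 0, 0], 0],
  [[-0.0006, 0, 0.0008], [0, 0, 0], 0],
  [[-0.0006, 0, 0.0008], [0, 0, 0], 0],
  [[0, 0, 0], [0, 0, 0], 0],
])

```text
time_s: 9.35
tcp_pos: [0.5013, -0.2204, 0.2201]
eef_rot: [-3.142, -0.628, -0.085]
wrist_force: [0.1, -0.5, -3.5]
width: 0.0236
grip_force: 60.0
```

Call:
apply_moves([
  [[-0.0006, 0, 0.0008], [0, 0, 0], 0],
  [[-0.0006, 0, 0.0008], [0, 0, 0], 0],
  [[-0.0006, 0, 0.0008], [0, 0, 0], 0],
  [[0, 0, 0], [0, 0, 0], 0],
  [[0, 0, 0], [0, 0, 0], 0],
])

```text
time_s: 9.85
tcp_pos: [0.5013, -0.2204, 0.2173]
eef_rot: [-3.142, -0.628, -0.085]
wrist_force: [-0.0, -0.1, -3.3]
width: 0.0234
grip_force: 60.0
```

Call:
apply_moves([
  [[-0.0006, 0, 0.0008], [0, 0, 0], 0],
  [[-0.0006, 0, 0.0008], [0, 0, 0], 0],
  [[-0.0003, 0, 0.0004], [0, 0, 0], 0],
  [[0, 0, 0], [0, 0, 0], 0],
  [[0, 0, 0], [0, 0, 0], 0],
])

```text
time_s: 10.35
tcp_pos: [0.5012, -0.2204, 0.2148]
eef_rot: [3.142, -0.628, -0.085]
wrist_force: [0.0, -0.6, -4.5]
width: 0.0239
grip_force: 60.0
```

Call:
apply_moves([
  [[-0.0006, 0, 0.0008], [0, 0, 0], 0],
  [[-0.0006, 0, 0.0008], [0, 0, 0], 0],
  [[-0.0003, 0, 0.0004], [0, 0, 0], 0],
  [[0, 0, 0], [0, 0, 0], 0],
  [[0, 0, 0], [0, 0, 0], 0],
])

```text
time_s: 10.85
tcp_pos: [0.5012, -0.2205, 0.2123]
eef_rot: [3.142, -0.628, -0.085]
wrist_force: [-0.4, -0.4, -3.8]
width: 0.0237
grip_force: 60.0
```

Call:
apply_moves([
  [[-0.0006, 0, 0.0008], [0, 0, 0], 0],
  [[-0.0003, 0, 0.0004], [0, 0, 0], 0],
  [[0, 0, 0], [0, 0, 0], 0],
  [[0, 0, 0], [0, 0, 0], 0],
  [[0, 0, 0], [0, 0, 0], 0],
])

```text
time_s: 11.35
tcp_pos: [0.5012, -0.2205, 0.2108]
eef_rot: [3.141, -0.628, -0.085]
wrist_force: [-0.5, 0.2, -3.5]
width: 0.0235
grip_force: 60.0
```

Call:
apply_moves([
  [[-0.0006, 0, 0.0008], [0, 0, 0], 0],
  [[-0.0003, 0, 0.0004], [0, 0, 0], 0],
  [[0, 0, 0], [0, 0, 0], 0],
  [[0, 0, 0], [0, 0, 0], 0],
  [[0, 0, 0], [0, 0, 0], 0],
])

```text
time_s: 11.85
tcp_pos: [0.5012, -0.2204, 0.2093]
eef_rot: [3.141, -0.628, -0.085]
wrist_force: [0.1, 0.2, -4.2]
width: 0.0238
grip_force: 60.0
```

Call:
apply_moves([
  [[-0.0006, 0, 0.0008], [0, 0, 0], 0],
  [[-0.0003, 0, 0.0004], [0, 0, 0], 0],
  [[0, 0, 0], [0, 0, 0], 0],
  [[0, 0, 0], [0, 0, 0], 0],
  [[0, 0, 0], [0, 0, 0], 0],
])

```text
time_s: 12.35
tcp_pos: [0.5011, -0.2205, 0.2078]
eef_rot: [3.141, -0.628, -0.085]
wrist_force: [-0.0, -0.8, -3.4]
width: 0.0238
grip_force: 60.0
```

Call:
apply_moves([
  [[-0.0006, 0, 0.0008], [0, 0, 0], 0],
  [[-0.0003, 0, 0.0004], [0, 0, 0], 0],
  [[0, 0, 0], [0, 0, 0], 0],
  [[0, 0, 0], [0, 0, 0], 0],
  [[0, 0, 0], [0, 0, 0], 0],
])

```text
time_s: 12.85
tcp_pos: [0.5011, -0.2205, 0.2063]
eef_rot: [3.142, -0.628, -0.085]
wrist_force: [1.2, 0.6, -3.3]
width: 0.0235
grip_force: 60.0
```

Call:
apply_moves([
  [[-0.0006, 0, 0.0008], [0, 0, 0], 0],
  [[-0.0003, 0, 0.0004], [0, 0, 0], 0],
  [[0, 0, 0], [0, 0, 0], 0],
  [[0, 0, 0], [0, 0, 0], 0],
  [[0, 0, 0], [0, 0, 0], 0],
])

```text
time_s: 13.35
tcp_pos: [0.5011, -0.2205, 0.2048]
eef_rot: [3.141, -0.628, -0.085]
wrist_force: [-0.3, -0.6, -3.9]
width: 0.0238
grip_force: 60.0
```

Run:
```python
from h import *
from workcell import arm
s=arm.read_state();print(axle(s),{k:np.round(s[k],4) for k in("wrist_force","moment")})
```

```text
[-5.450e-02 -1.000e-04  1.083e-01] {'wrist_force': array([-0.2701, -0.6356, -3.8742]), 'moment': array([ 0.086 ,  1.2374, -0.0093])}
```

Call:
apply_moves([
  [[-0.0006, 0, 0.0008], [0, 0, 0], 0],
  [[-0.0003, 0, 0.0004], [0, 0, 0], 0],
  [[0, 0, 0], [0, 0, 0], 0],
  [[0, 0, 0], [0, 0, 0], 0],
  [[0, 0, 0], [0, 0, 0], 0],
])

```text
time_s: 13.85
tcp_pos: [0.5011, -0.2204, 0.2033]
eef_rot: [3.142, -0.628, -0.085]
wrist_force: [0.3, 0.1, -3.4]
width: 0.0235
grip_force: 60.0
```

Call:
apply_moves([
  [[-0.0006, 0, 0.0008], [0, 0, 0], 0],
  [[-0.0003, 0, 0.0004], [0, 0, 0], 0],
  [[0, 0, 0], [0, 0, 0], 0],
  [[0, 0, 0], [0, 0, 0], 0],
  [[0, 0, 0], [0, 0, 0], 0],
])

```text
time_s: 14.35
tcp_pos: [0.5011, -0.2204, 0.2019]
eef_rot: [3.141, -0.629, -0.085]
wrist_force: [0.3, 0.3, -2.0]
width: 0.0239
grip_force: 60.0
```

Call:
apply_moves([
  [[-0.0003, 0, 0.0004], [0, 0, 0], 0],
  [[-0.0003, 0, 0.0004], [0, 0, 0], 0],
  [[0, 0, 0], [0, 0, 0], 0],
  [[0, 0, 0], [0, 0, 0], 0],
  [[0, 0, 0], [0, 0, 0], 0],
])

```text
time_s: 14.85
tcp_pos: [0.5011, -0.2205, 0.2009]
eef_rot: [3.141, -0.629, -0.085]
wrist_force: [-0.0, 0.2, -0.6]
width: 0.0237
grip_force: 60.0
```

Call:
apply_moves([
  [[-0.0003, 0, 0.0004], [0, 0, 0], 0],
  [[-0.0003, 0, 0.0004], [0, 0, 0], 0],
  [[-0.0003, 0, 0.0004], [0, 0, 0], 0],
  [[0, 0, 0], [0, 0, 0], 0],
  [[0, 0, 0], [0, 0, 0], 0],
])

```text
time_s: 15.35
tcp_pos: [0.5009, -0.2205, 0.1992]
eef_rot: [3.142, -0.628, -0.085]
wrist_force: [0.7, -0.1, -1.0]
width: 0.0237
grip_force: 60.0
```

Call:
apply_moves([
  [[-0.0003, 0, 0.0004], [0, 0, 0], 0],
  [[-0.0003, 0, 0.0004], [0, 0, 0], 0],
  [[0, 0, 0], [0, 0, 0], 0],
  [[0, 0, 0], [0, 0, 0], 0],
  [[0, 0, 0], [0, 0, 0], 0],
])

```text
time_s: 15.85
tcp_pos: [0.501, -0.2205, 0.1984]
eef_rot: [3.141, -0.628, -0.085]
wrist_force: [-1.0, 0.9, 1.8]
width: 0.0236
grip_force: 60.0
```

Call:
apply_moves([
  [[-0.0003, 0, 0.0004], [0, 0, 0], 0],
  [[0, 0, 0], [0, 0, 0], 0],
  [[0, 0, 0], [0, 0, 0], 0],
  [[0, 0, 0], [0, 0, 0], 0],
  [[0, 0, 0], [0, 0, 0], 0],
])

```text
time_s: 16.35
tcp_pos: [0.5012, -0.2205, 0.1981]
eef_rot: [3.141, -0.629, -0.085]
wrist_force: [-2.1, 1.1, 5.2]
width: 0.0234
grip_force: 60.0
```

Call:
apply_moves([
  [[-0.0003, 0, 0.0004], [0, 0, 0], 0],
  [[0, 0, 0], [0, 0, 0], 0],
  [[0, 0, 0], [0, 0, 0], 0],
  [[0, 0, 0], [0, 0, 0], 0],
  [[0, 0, 0], [0, 0, 0], 0],
])

```text
time_s: 16.85
tcp_pos: [0.5015, -0.2205, 0.198]
eef_rot: [3.141, -0.63, -0.084]
wrist_force: [-2.9, 1.9, 6.1]
width: 0.0238
grip_force: 60.0
```

Call:
apply_moves([
  [[0.00101, 0, 0.00108], [0, 0, 0], 0],
  [[0.00121, 0, 0.00088], [0, 0, 0], 0],
  [[0.00121, 0, 0.00088], [0, 0, 0], 0],
  [[0.00121, 0, 0.00088], [0, 0, 0], 0],
  [[0.00121, 0, 0.00088], [0, 0, 0], 0],
])

```text
time_s: 17.35
tcp_pos: [0.5094, -0.2212, 0.1982]
eef_rot: [3.141, -0.631, -0.084]
wrist_force: [-1.0, 3.0, 8.0]
width: 0.0237
grip_force: 60.0
```

Call:
apply_moves([
  [[0.00121, 0, 0.00088], [0, 0, 0], 0],
  [[0.00121, 0, 0.00088], [0, 0, 0], 0],
  [[0.00121, 0, 0.00088], [0, 0, 0], 0],
  [[0.00121, 0, 0.00088], [0, 0, 0], 0],
  [[0.00121, 0, 0.00088], [0, 0, 0], 0],
])

```text
time_s: 17.85
tcp_pos: [0.517, -0.2218, 0.1984]
eef_rot: [3.14, -0.631, -0.084]
wrist_force: [-3.3, 3.4, 9.7]
width: 0.0239
grip_force: 60.0
```

Run:
```python
from h import *
from workcell import arm
s=arm.read_state();print(axle(s),{k:np.round(s[k],4) for k in("wrist_force","moment")})
```

```text
[-0.0383 -0.0002  0.1021] {'wrist_force': array([-3.3169,  3.4302,  9.7198]), 'moment': array([ 0.5695, -0.4094,  0.4133])}
```

Call:
apply_moves([
  [[0.00125, -0.0001, 0.00083], [0, 0, 0], 0],
  [[0.00125, -0.0001, 0.00083], [0, 0, 0], 0],
  [[0.00121, -0.0001, 0.00088], [0, 0, 0], 0],
  [[0.00121, -0.0001, 0.00088], [0, 0, 0], 0],
  [[0.00121, 0, 0.00088], [0, 0, 0], 0],
])

```text
time_s: 18.35
tcp_pos: [0.5245, -0.2224, 0.1987]
eef_rot: [3.14, -0.632, -0.084]
wrist_force: [-1.8, 1.5, 8.6]
width: 0.0239
grip_force: 60.0
```

Call:
apply_moves([
  [[0.00125, 0, 0.00083], [0, 0, 0], 0],
  [[0.00121, 0, 0.00088], [0, 0, 0], 0],
  [[0.00121, 0, 0.00088], [0, 0, 0], 0],
  [[0.00121, 0, 0.00088], [0, 0, 0], 0],
  [[0.00121, 0, 0.00088], [0, 0, 0], 0],
])

```text
time_s: 18.85
tcp_pos: [0.532, -0.223, 0.1989]
eef_rot: [3.14, -0.632, -0.084]
wrist_force: [-3.1, 1.9, 11.2]
width: 0.0238
grip_force: 60.0
```

Call:
apply_moves([
  [[0.00128, 0, 0.00079], [0, 0, 0], 0],
  [[0.00128, 0, 0.00079], [0, 0, 0], 0],
  [[0.00125, 0, 0.00083], [0, 0, 0], 0],
  [[0.00125, 0, 0.00083], [0, 0, 0], 0],
  [[0.00125, 0, 0.00083], [0, 0, 0], 0],
])

```text
time_s: 19.35
tcp_pos: [0.5394, -0.2236, 0.1992]
eef_rot: [3.14, -0.632, -0.084]
wrist_force: [-0.7, 1.0, 9.6]
width: 0.0237
grip_force: 60.0
```

Run:
```python
from h import *
from workcell import arm
s=arm.read_state();print(axle(s),{k:np.round(s[k],4) for k in("wrist_force","moment")})
```

```text
[-1.570e-02 -1.000e-04  1.029e-01] {'wrist_force': array([-0.6969,  0.9904,  9.594 ]), 'moment': array([ 0.2979, -0.5405,  0.2065])}
```

Call:
apply_moves([
  [[0.00125, 0, 0.00083], [0, 0, 0], 0],
  [[0.00125, 0, 0.00083], [0, 0, 0], 0],
  [[0.00125, 0, 0.00083], [0, 0, 0], 0],
  [[0.00125, 0, 0.00083], [0, 0, 0], 0],
  [[0.00125, 0, 0.00083], [0, 0, 0], 0],
])

```text
time_s: 19.85
tcp_pos: [0.5469, -0.2243, 0.1995]
eef_rot: [3.14, -0.632, -0.084]
wrist_force: [-1.9, 0.7, 8.9]
width: 0.0235
grip_force: 60.0
```

Call:
apply_moves([
  [[0.00124, 0, 0.00084], [0, 0, 0], 0],
  [[0.00124, 0, 0.00084], [0, 0, 0], 0],
  [[0.00124, 0, 0.00084], [0, 0, 0], 0],
  [[0.00124, 0, 0.00084], [0, 0, 0], 0],
  [[0.00124, 0, 0.00084], [0, 0, 0], 0],
])

```text
time_s: 20.35
tcp_pos: [0.5544, -0.225, 0.1998]
eef_rot: [3.14, -0.632, -0.084]
wrist_force: [-0.6, 0.9, 8.0]
width: 0.0232
grip_force: 60.0
```

Call:
apply_moves([
  [[0.00122, 0, 0.00087], [0, 0, 0], 0],
  [[0.00123, 0, 0.00085], [0, 0, 0], 0],
  [[0.00124, 0, 0.00084], [0, 0, 0], 0],
  [[0.00124, 0, 0.00084], [0, 0, 0], 0],
  [[0.00124, 0, 0.00084], [0, 0, 0], 0],
])

```text
time_s: 20.85
tcp_pos: [0.5618, -0.2256, 0.2]
eef_rot: [3.14, -0.632, -0.084]
wrist_force: [-3.7, 2.1, 9.9]
width: 0.0238
grip_force: 60.0
```

Run:
```python
from h import *
from workcell import arm
s=arm.read_state();print(axle(s),{k:np.round(s[k],4) for k in("wrist_force","moment","eef_rot")})
```

```text
[ 6.700e-03 -1.000e-04  1.038e-01] {'wrist_force': array([-3.6505,  2.1194,  9.866 ]), 'moment': array([ 0.3474, -0.3374,  0.188 ]), 'eef_rot': array([ 3.14  , -0.6317, -0.0843])}
```

Call:
apply_moves([
  [[0.00124, 0, 0.00084], [0, 0, 0], 0],
  [[0.00124, 0, 0.00084], [0, 0, 0], 0],
  [[0.00124, 0, 0.00084], [0, 0, 0], 0],
  [[0.00124, 0, 0.00084], [0, 0, 0], 0],
  [[0.00124, 0, 0.00084], [0, 0, 0], 0],
])

```text
time_s: 21.35
tcp_pos: [0.5693, -0.2262, 0.2003]
eef_rot: [3.14, -0.632, -0.084]
wrist_force: [-0.4, 1.5, 8.3]
width: 0.0238
grip_force: 60.0
```

Call:
apply_moves([
  [[0.00124, 0, 0.00084], [0, 0, 0], 0],
  [[0.00124, 0, 0.00084], [0, 0, 0], 0],
  [[0.00124, 0, 0.00084], [0, 0, 0], 0],
  [[0.00124, 0, 0.00084], [0, 0, 0], 0],
  [[0.00124, 0, 0.00084], [0, 0, 0], 0],
])

```text
time_s: 21.85
tcp_pos: [0.5768, -0.2269, 0.2006]
eef_rot: [3.14, -0.632, -0.084]
wrist_force: [-3.1, 1.9, 9.4]
width: 0.0236
grip_force: 60.0
```

Call:
apply_moves([
  [[0.00124, 0, 0.00084], [0, 0, 0], 0],
  [[0.00124, 0, 0.00084], [0, 0, 0], 0],
  [[0.00124, 0, 0.00084], [0, 0, 0], 0],
  [[0.00124, 0, 0.00084], [0, 0, 0], 0],
  [[0.00124, 0, 0.00084], [0, 0, 0], 0],
])

```text
time_s: 22.35
tcp_pos: [0.5843, -0.2275, 0.2008]
eef_rot: [3.14, -0.632, -0.084]
wrist_force: [-0.5, 1.6, 8.1]
width: 0.0237
grip_force: 60.0
```

Call:
apply_moves([
  [[0.00124, 0, 0.00084], [0, 0, 0], 0],
  [[0.00124, 0, 0.00084], [0, 0, 0], 0],
  [[0.00124, 0, 0.00084], [0, 0, 0], 0],
  [[0.00124, 0, 0.00084], [0, 0, 0], 0],
  [[0.00124, 0, 0.00084], [0, 0, 0], 0],
])

```text
time_s: 22.85
tcp_pos: [0.5917, -0.2281, 0.2011]
eef_rot: [3.14, -0.632, -0.084]
wrist_force: [-2.8, 1.0, 9.7]
width: 0.0235
grip_force: 60.0
```

Run:
```python
from h import *
from workcell import arm
s=arm.read_state();print(axle(s),{k:np.round(s[k],4) for k in("wrist_force","moment","eef_rot")})
c=arm.camera("side");cv2.imwrite("pics/side2.png",cv2.resize(c["frame"][125:245,190:350],(800,600)))
```

```text
[ 3.670e-02 -1.000e-04  1.049e-01] {'wrist_force': array([-2.7791,  1.0127,  9.6957]), 'moment': array([ 0.2382, -0.3452,  0.177 ]), 'eef_rot': array([ 3.14  , -0.6319, -0.0842])}
```

View pics/side2.png

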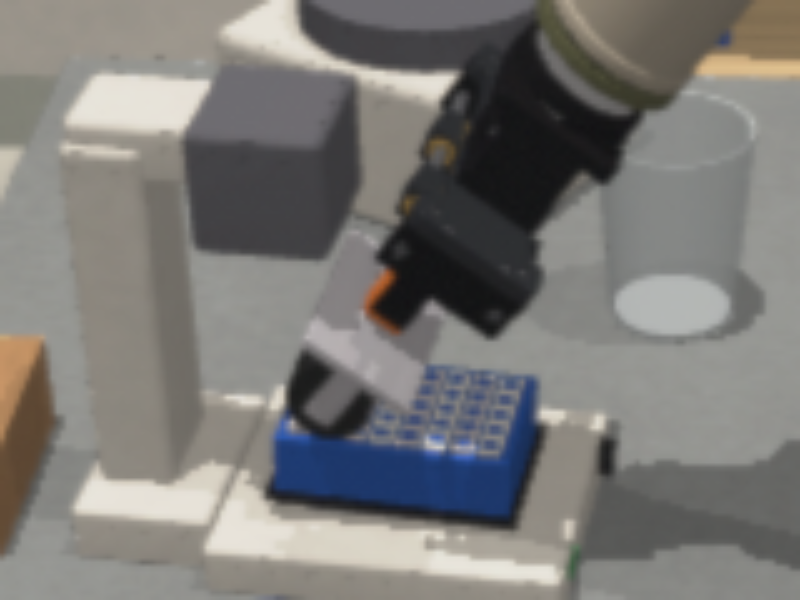

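The side view shows the drum under the lamp with its lean unchanged and the gripper clear of the lamp head.

Call:
apply_moves([
  [[0.00124, 0, 0.00084], [0, 0, 0], 0],
  [[0.00124, 0, 0.00084], [0, 0, 0], 0],
  [[0.00124, 0, 0.00084], [0, 0, 0], 0],
  [[0.00124, 0, 0.00084], [0, 0, 0], 0],
  [[0.00124, 0, 0.00084], [0, 0, 0], 0],
])

```text
time_s: 23.4
tcp_pos: [0.5992, -0.2288, 0.2014]
eef_rot: [3.14, -0.632, -0.084]
wrist_force: [-1.4, 1.1, 7.7]
width: 0.0239
grip_force: 60.0
```

Call:
apply_moves([
  [[0.00124, 0, 0.00084], [0, 0, 0], 0],
  [[0.00124, 0, 0.00084], [0, 0, 0], 0],
  [[0.00124, 0, 0.00084], [0, 0, 0], 0],
  [[0.00124, 0, 0.00084], [0, 0, 0], 0],
  [[0.00124, 0, 0.00084], [0, 0, 0], 0],
])

```text
time_s: 23.9
tcp_pos: [0.6067, -0.2294, 0.2016]
eef_rot: [3.14, -0.632, -0.084]
wrist_force: [-0.4, -0.2, 8.2]
width: 0.0238
grip_force: 60.0
```

Call:
apply_moves([
  [[0.00124, 0, 0.00084], [0, 0, 0], 0],
  [[0.00124, 0, 0.00084], [0, 0, 0], 0],
  [[0, 0, 0], [0, 0, 0], 0],
  [[0, 0, 0], [0, 0, 0], 0],
  [[0, 0, 0], [0, 0, 0], 0],
])

```text
time_s: 24.4
tcp_pos: [0.6097, -0.2297, 0.2017]
eef_rot: [3.14, -0.632, -0.084]
wrist_force: [-1.0, -0.1, 8.4]
width: 0.0234
grip_force: 60.0
```

Run:
```python
from h import *
from workcell import arm
s=arm.read_state();print(axle(s),{k:np.round(s[k],4) for k in("wrist_force","moment","eef_rot")})
```

```text
[ 0.0548 -0.      0.1055] {'wrist_force': array([-1.0294, -0.0812,  8.3728]), 'moment': array([ 0.1543, -0.6748,  0.0804]), 'eef_rot': array([ 3.14  , -0.6323, -0.0843])}
```

Call:
apply_moves([
  [[0.0018, 0, -0.0024], [0, 0, 0], 0],
  [[0.0024, 0, -0.0032], [0, 0, 0], 0],
  [[0.0024, 0, -0.0032], [0, 0, 0], 0],
  [[-0.0081, 0, -0.0059], [0, 0, 0], 0],
  [[-0.0162, 0, -0.0118], [0, 0, 0], 0],
])

```text
time_s: 24.9
tcp_pos: [0.5783, -0.2261, 0.2107]
eef_rot: [-3.141, -0.628, -0.084]
wrist_force: [-0.6, 0.3, -4.1]
width: 0.0239
grip_force: 60.0
```

Call:
apply_moves([
  [[-0.0202, 0, -0.0147], [0, 0, 0], 0],
  [[-0.0202, 0, -0.0147], [0, 0, 0], 0],
  [[-0.0202, 0, -0.0147], [0, 0, 0], 0],
  [[-0.0202, 0, -0.0147], [0, 0, 0], 0],
  [[0, 0, 0], [0, 0, 0], 0],
])

```text
time_s: 25.4
tcp_pos: [0.4756, -0.2182, 0.2099]
eef_rot: [3.141, -0.626, -0.087]
wrist_force: [-0.1, 0.2, -4.2]
width: 0.0239
grip_force: 60.0
```

Call:
apply_moves([
  [[0.0176, 0, -0.0243], [0, 0, 0], 0],
  [[0.0176, 0, -0.0243], [0, 0, 0], 0],
  [[0.0176, 0, -0.0243], [0, 0, 0], 0],
  [[0.0176, 0, -0.0243], [0, 0, 0], 0],
  [[0.0176, 0, -0.0243], [0, 0, 0], 0],
])

```text
time_s: 25.9
tcp_pos: [0.4784, -0.2178, 0.362]
eef_rot: [3.141, -0.628, -0.084]
wrist_force: [0.8, -0.3, -4.1]
width: 0.0238
grip_force: 60.0
```

Call:
apply_moves([
  [[0, 0, 0], [0, -7.2, 0], 0],
  [[0, 0, 0], [0, -7.2, 0], 0],
  [[0, 0, 0], [0, -7.2, 0], 0],
  [[0, 0, 0], [0, -7.2, 0], 0],
  [[0, 0, 0], [0, -7.2, 0], 0],
])

```text
time_s: 26.4
tcp_pos: [0.4788, -0.2184, 0.3616]
eef_rot: [3.14, 0.003, -0.086]
wrist_force: [0.5, 0.7, -3.7]
width: 0.0237
grip_force: 60.0
```

Call:
apply_moves([
  [[0, 0, 0], [0, 0, 2.3], 0],
  [[0, 0, 0], [0, 0, 0], 0],
  [[0, 0, 0], [0, 0, 0], 0],
  [[0, 0, 0], [0, 0, 0], 0],
  [[0, 0, 0], [0, 0, 0], 0],
])

```text
time_s: 26.9
tcp_pos: [0.4784, -0.2182, 0.3614]
eef_rot: [3.141, -0.001, -0.125]
wrist_force: [-0.4, -0.0, -3.4]
width: 0.0236
grip_force: 60.0
```

Run:
```python
from h import *
from workcell import arm
s,f=wrist(arm,"w4");print(axle(s),{k:np.round(s[k],4) for k in("wrist_force","moment","eef_rot","tcp_pos")})
c=arm.camera("side");a=cv2.resize(f,(400,300));b=cv2.resize(c["frame"][170:250,225:330],(400,300));e=cv2.resize(f[:180,200:440],(800,600-300))
cv2.imwrite("pics/chk.png",np.vstack([np.hstack([a,b]),e]))
R=Ro.from_euler("xyz",s["eef_rot"]).as_matrix();print("shift in tool axes to grasp pose above:",(R.T@(np.array([.6188,.1781,s["tcp_pos"][2]])-s["tcp_pos"])).round(4))
```

```text
[-1.473e-01 -1.000e-04  2.421e-01] {'wrist_force': array([-0.4498, -0.0449, -3.3852]), 'moment': array([ 0.0578,  0.0554, -0.0095]), 'eef_rot': array([ 3.1409e+00, -9.0000e-04, -1.2490e-01]), 'tcp_pos': array([ 0.4784, -0.2182,  0.3614])}
shift in tool axes to grasp pose above: [ 8.990e-02 -4.107e-01 -2.000e-04]
```

View pics/chk.png

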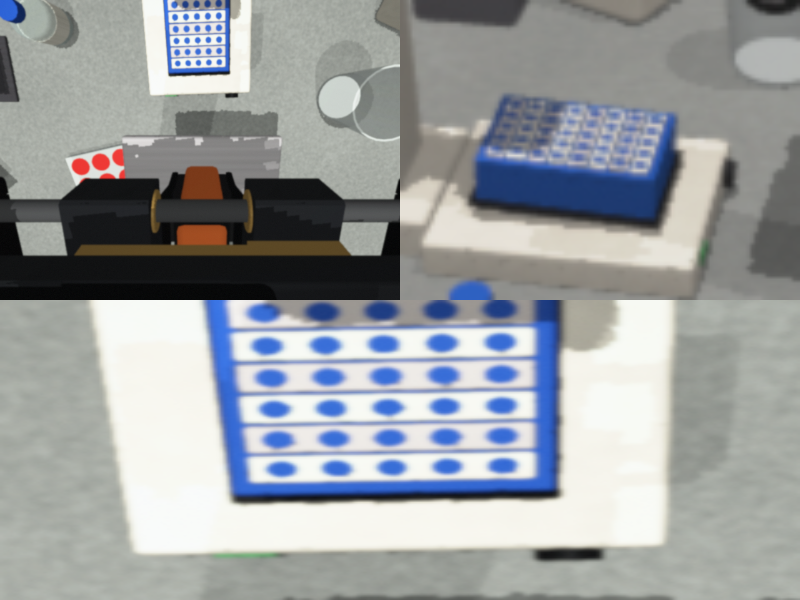

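The check shows all visible strips flush and even, and the guard edge appears where it was before the stroke (row ~216), so no slip in the grip. Returning to the stand.

Call:
apply_moves([
  [[0.009, -0.0411, 0], [0, 0, 0], 0],
  [[0.009, -0.0411, 0], [0, 0, 0], 0],
  [[0.009, -0.0411, 0], [0, 0, 0], 0],
  [[0.009, -0.0411, 0], [0, 0, 0], 0],
  [[0.009, -0.0411, 0], [0, 0, 0], 0],
])

```text
time_s: 27.5
tcp_pos: [0.5492, -0.0184, 0.3614]
eef_rot: [3.141, -0.001, -0.125]
wrist_force: [0.5, -0.5, -4.3]
width: 0.0238
grip_force: 60.0
```

Call:
apply_moves([
  [[0.009, -0.0411, 0], [0, 0, 0], 0],
  [[0.009, -0.0411, 0], [0, 0, 0], 0],
  [[0.009, -0.0411, 0], [0, 0, 0], 0],
  [[0.009, -0.0411, 0], [0, 0, 0], 0],
  [[0.009, -0.0411, 0], [0, 0, 0], 0],
])

```text
time_s: 28.0
tcp_pos: [0.6198, 0.1796, 0.3611]
eef_rot: [3.141, -0.001, -0.126]
wrist_force: [0.1, 0.1, -3.3]
width: 0.0234
grip_force: 60.0
```

Call:
apply_moves([
  [[0, 0, 0.02], [0, 0, 0], 0],
  [[0, 0, 0.04], [0, 0, 0], 0],
  [[0, 0, 0.03], [0, 0, 0], 0],
  [[0, 0, 0.01], [0, 0, 0], 0],
  [[0, 0, 0], [0, 0, 0], 0],
])

```text
time_s: 28.5
tcp_pos: [0.6189, 0.1779, 0.2601]
eef_rot: [3.141, 0.002, -0.125]
wrist_force: [-0.5, 0.0, -3.7]
width: 0.0235
grip_force: 60.0
```

Call:
apply_moves([
  [[0, 0, 0], [0, 0, 0], 0],
  [[0, 0, 0], [0, 0, 0], 0],
  [[0, 0, 0], [0, 0, 0], 0],
  [[0, 0, 0], [0, 0, 0], 0],
  [[0, 0, 0], [0, 0, 0], 0],
])

```text
time_s: 29.0
tcp_pos: [0.6194, 0.1785, 0.2615]
eef_rot: [-3.141, -0.001, -0.125]
wrist_force: [0.1, 0.3, -3.3]
width: 0.0239
grip_force: 60.0
```

Run:
```python
from h import *
from workcell import arm
s=arm.read_state();R=Ro.from_euler("xyz",s["eef_rot"]).as_matrix();print(s["tcp_pos"],s["eef_rot"],(R.T@(np.array([.6188,.1781,.1543])-s["tcp_pos"])).round(4))
```

```text
[0.61936864 0.17849682 0.26147397] [-3.14148702e+00 -6.11474602e-04 -1.24897552e-01] [-0.0006  0.0005  0.1072]
```

Call:
apply_moves([
  [[-0.0005, 0.0005, 0.024], [0, 0, 0], 0],
  [[0, 0, 0.03], [0, 0, 0], 0],
  [[0, 0, 0.025], [0, 0, 0], 0],
  [[0, 0, 0.015], [0, 0, 0], 0],
  [[0, 0, 0.006], [0, 0, 0], 0],
])

```text
time_s: 29.5
tcp_pos: [0.6183, 0.1777, 0.1596]
eef_rot: [3.141, 0.002, -0.125]
wrist_force: [-0.7, -0.4, -3.8]
width: 0.0234
grip_force: 60.0
```

Call:
apply_moves([
  [[0, 0, 0.002], [0, 0, 0], 0],
  [[0, 0, 0.002], [0, 0, 0], 0],
  [[0, 0, 0.001], [0, 0, 0], 0],
  [[0, 0, 0], [0, 0, 0], 0],
  [[0, 0, 0], [0, 0, 0], 0],
])

```text
time_s: 30.0
tcp_pos: [0.6189, 0.1781, 0.1566]
eef_rot: [-3.141, -0.001, -0.125]
wrist_force: [0.2, -0.2, -3.6]
width: 0.024
grip_force: 60.0
```

Call:
apply_moves([
  [[0, 0, 0.001], [0, 0, 0], 0],
  [[0, 0, 0.001], [0, 0, 0], 0],
  [[0, 0, 0], [0, 0, 0], 0],
  [[0, 0, 0], [0, 0, 0], 0],
  [[0, 0, 0], [0, 0, 0], 0],
])

```text
time_s: 30.5
tcp_pos: [0.6188, 0.178, 0.1543]
eef_rot: [-3.142, -0.0, -0.125]
wrist_force: [-0.2, 0.2, -1.1]
width: 0.0238
grip_force: 60.0
```

Call:
apply_moves([
  [[0, 0, 0.0005], [0, 0, 0], 0],
  [[0, 0, 0], [0, 0, 0], 0],
  [[0, 0, 0], [0, 0, 0], 0],
  [[0, 0, 0], [0, 0, 0], 0],
  [[0, 0, 0], [0, 0, 0], 0],
])

```text
time_s: 31.0
tcp_pos: [0.6188, 0.178, 0.1542]
eef_rot: [3.141, -0.001, -0.125]
wrist_force: [-2.5, -1.1, 5.7]
width: 0.0236
grip_force: 60.0
```

Seated. Opening, waiting, then straight up.

Call:
apply_moves([
  [[0, 0, -0.0003], [0, 0, 0], 1],
  [[0, 0, 0], [0, 0, 0], 1],
  [[0, 0, 0], [0, 0, 0], 1],
  [[0, 0, 0], [0, 0, 0], 1],
  [[0, 0, 0], [0, 0, 0], 1],
])

```text
time_s: 31.5
tcp_pos: [0.6187, 0.178, 0.1538]
eef_rot: [3.142, -0.0, -0.125]
wrist_force: [0.4, 0.7, 0.1]
width: 0.0558
grip_force: 0.0
```

Call:
apply_moves([
  [[0, 0, 0], [0, 0, 0], 1],
  [[0, 0, 0], [0, 0, 0], 1],
  [[0, 0, 0], [0, 0, 0], 1],
  [[0, 0, 0], [0, 0, 0], 1],
  [[0, 0, 0], [0, 0, 0], 1],
])

```text
time_s: 32.0
tcp_pos: [0.6187, 0.178, 0.1539]
eef_rot: [3.142, -0.0, -0.125]
wrist_force: [0.1, -0.1, 0.4]
width: 0.0861
grip_force: 0.0
```

Call:
apply_moves([
  [[0, 0, -0.01], [0, 0, 0], 1],
  [[0, 0, -0.03], [0, 0, 0], 1],
  [[0, 0, -0.035], [0, 0, 0], 1],
  [[0, 0, -0.035], [0, 0, 0], 1],
  [[0, 0, -0.03], [0, 0, 0], 1],
])

```text
time_s: 32.5
tcp_pos: [0.6187, 0.1782, 0.2968]
eef_rot: [-3.141, -0.002, -0.125]
wrist_force: [0.3, -0.3, 0.4]
width: 0.0874
grip_force: 0.0
```

Call:
apply_moves([
  [[0, 0, 0], [0, 0, 0], 1],
  [[0, 0, 0], [0, 0, 0], 1],
  [[0, 0, 0], [0, 0, 0], 1],
  [[0, 0, 0], [0, 0, 0], 1],
  [[0, 0, 0], [0, 0, 0], 1],
])

```text
time_s: 33.0
tcp_pos: [0.6185, 0.1778, 0.293]
eef_rot: [3.141, 0.001, -0.125]
wrist_force: [-0.5, -0.4, 0.5]
width: 0.0872
grip_force: 0.0
```

Run:
```python
from h import *
from workcell import arm
s,f=wrist(arm,"w5");c=arm.camera("side")["frame"];t=arm.camera("top")["frame"]
cv2.imwrite("pics/end.png",np.vstack([np.hstack([cv2.resize(f,(400,300)),cv2.resize(c[230:350,200:360],(400,300))]),np.hstack([cv2.resize(t[:320],(400,300)),cv2.resize(c[180:250,228:321],(400,300))])]))
print(s["wrist_force"])
```

```text
[-0.45113945 -0.40075494  0.45592963]
```

View pics/end.png

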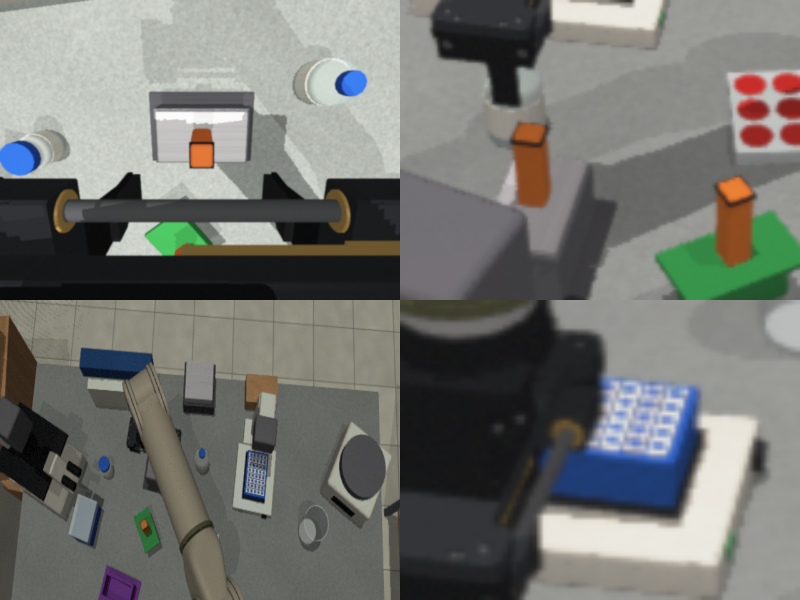

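The roller is upright in its stand, the gripper is clear and nothing else has moved.

```bash
python3 -c "
from workcell import arm
print(arm.hand_in())"
```

```text
the job is handed in; nothing more can be done
None
```

I handed the job in at about 33 s: one stroke at about 12–15 N rolled over all eight strips, and the roller is back in its stand, handle up. The visible strips look flush; the last two, under the lamp, I judged home by force and height only.

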